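# Lock the pattern winder's shaft with a linchpin

### The job

Lock the roller shaft of the green winder: take the linchpin with the blue grip from the rack, push it fully home from above through the hole in the shaft with its ring towards the shaft's free end, and let go. Then swing its ring over the end of the shaft so that the ring hangs down with its outer bar under the shaft. Leave the yellow spare pin in the rack.

Things in the scene. Friction and masses are not known exactly. Their poses are not given: they have to be found in the camera images.
- shaft_hole (a point): Mouth centre of the vertical through hole (18 mm wide, countersunk) in the green winder's fixed, level, square steel shaft (30 x 30 mm): on its flat top, 130 mm above the table. x runs along the shaft to its free end, 52 mm off, z up. The other way: brass collar (26 mm radius) from 34 mm, bearing plate (35 mm above the shaft's top) from 78 mm. Only air beyond and under the free end.
- pin_grip (a point): Centre of the blue grip of the right linchpin, upright in either hole of a 75 mm high wooden rack. Grip 24 (x) x 20 (y, squeeze it so) x 40 mm high; below it a flange, 31 mm wide, 6 thick, its underside 26 mm below this point (rests on rack, later on shaft), then an 11 mm shank, tapered tip, 58 mm long. z up, x to the ring side. Ring hinge along y, 16 mm ahead in x, 20 mm below. 0.15 kg.
- ring_bar (a point): Middle of the outer bar (34 mm long) of the blue pin's 6 mm wire ring, 66 mm wide, 60 mm from hinge to bar; x points from hinge to bar. It starts about 68 degrees above level, leaning out, held by friction (carry smoothly); pushed out and down below 45 degrees it drops and hangs within 25 degrees of plumb. 1 N moves it. It clears the shaft if pin x and shaft x agree within 10 degrees.
- spare_grip (a point): Centre of the yellow grip of the spare linchpin, too short for this shaft, in the rack's other hole, 110 mm from the blue one along the pins' y; same grip and flange, shank 30 mm, smaller ring fixed upright, leaning to its x. It must stay where it is.

How it is judged:
On the way:
1. the blue linchpin is fully home and upright in the shaft's hole (z of pin_grip in the frame of shaft_hole between 0.02 and 0.031 m and horizontal distance between pin_grip and shaft_hole below 0.01 m and angle between pin_grip's own z axis and vertical below 0.17 rad), for 0.2 s.
At the end, for the whole second after the job is handed in: Blue pin upright within 10 degrees, its axis within 10 mm of the hole's, its flange down on the shaft (within 5 mm); the middle of its ring's outer bar under the shaft: at least 34 mm below the shaft's top, not beyond its free end, within 20 mm of its centre line sideways (all of step 1 and x of ring_bar in the frame of shaft_hole below 0.052 m and z of ring_bar in the frame of shaft_hole below -0.034 m and y of ring_bar in the frame of shaft_hole between -0.02 and 0.02 m); the robot touches nothing.
It fails at once if the yellow spare pin is moved more than 30 mm (distance of spare_grip from where it was at the start of the episode above 0.03 m).
It also fails if it takes over 51 s, if anything falls off the work surface, if the arm or the gripper's body presses on something with over 40 N, if the wrist force passes 120 N, or if a joint passes its speed limit or range.

### The arm

A 6-joint arm with a two-finger parallel gripper is mounted at the origin on the work surface. World frame = base frame: x ahead of the robot, y to its left, z up, the work surface at z = 0. Lengths are in m, angles in rad, forces in N, time in s.
With the tool pointing down it reaches from about 0.275 to 0.85 m from the base axis. Payload 19 kg.
Tool frame: the origin (TCP) lies on the centre line of the jaws, within the pads' length; the fingertips stand 25 mm ahead of it and the grasp point (between the pads) lies 6 mm ahead of it; z points along the fingers, y is the line along which they close (so a half turn about z gives the same grasp; the last joint's range is limited). The gripper opens to 85 mm and grips with 20 to 120 N. Pads are 22 mm wide; open, the fingers measure 114 mm over their backs; the gripper's body (76 mm by 85 mm) begins 54 mm behind the grasp point. The pads swing forward as they close: fully open they stand 13 mm farther back than shut.
Start: joints at [1.207, 0.15, 1.437, -0, 1.554, -0.134], TCP at [0.131, 0.56, 0.256] pointing down, gripper open.
Joint ranges: [-2.8, 2.8], [-0.68, 2.1], [0.12, 2.68], [-1.39, 4.53], [0.16, 2.79], [-2.81, 2.81]. Speed limits (rad/s): [1.89, 1.89, 2.22, 3.01, 3.01, 3.01].

### API

Orientations are given as [roll, pitch, yaw] about the fixed x, y, z axes, in that order (R = Rz(yaw) Ry(pitch) Rx(roll)).
In Python, from cell import env gives the robot as it stands.
- The arm moves only by the tool jog_arm, never from a script. Its argument "plan" is a list that holds one entry, the list of rows, each a list of 7 numbers: the shift along the tool's x, y, z in m, then the turn, a rotation vector about the tool's x, y, z in degrees, then the closure, from -1 (fully open) to 1 (shut). A call has 1 to 20 rows; each row is the pose to reach, as a shift and turn from the pose commanded when the call began, along the tool's axes at that moment; what a row does not reach only later rows make up. A row lasts 1/12 s, in which the tool goes at most 41.7 mm and 7.16 degrees, less where a joint would pass 70% of its speed; a pose out of reach is approached as far as the arm can. A call with a gripper value outside its range is refused whole. The fingers move at their own pace and stop on an object; the grip force is fixed at half the most. Time passes only in rows, so rows that repeat a pose let the fingers close. It gives the time, the measured TCP pose, the force, the opening and the grip force at its end, in the units of the state.
- env.get_state(): the state, without advancing time (a new reading comes with each control period).
- env.grab_frame(name): name is "scene" or "top"; returns a dict with "color" (420x560x3 uint8, red, green, blue), "intrinsics" (3x3 intrinsics, pixels), "rvec" (rotation vector, rad) and "tvec" (3), from world to camera coordinates, as OpenCV has them. Camera axes: x right, y down, z forward; pixel columns grow to the right and rows downward; lengths in m; the calibration is good to about 2 mm. A picture is of the moment at which its call begins. There is no depth.
- env.job_done(): hands the job in; it is judged then, once.
The state is a dict: "t": time; "joint_positions": joint angles; "qvel": joint speeds; "joint_efforts": joint torques, N m; "tool_pos": TCP position; "orientation": TCP orientation; "force": force on the tool from outside, world axes, zero at the start; "moment": the same for the moment, N m; "grip_width": finger opening in m; "gripper_force": force on a finger pad.
Only numpy, scipy, OpenCV 4.12 (cv2) and the standard library are available. Lean on these libraries where they do the work, as an engineer would, in place of code of your own. Each camera call takes 0.05 s, during which the arm holds its last target. There are 200 camera calls.

## Working session

There is one attempt and no reset: what is moved stays moved. The work goes in short steps, Python scripts to look and compute and a tool call to move; the robot and the scene stay as the last step left them, time stands still between calls to the robot, and variables do not carry over. Pictures are saved under pics/ and viewed, at most 10 in all, crops included, and the job is handed in when it is done.

Besides the shell and the picture viewer there is one more tool, called as name(argument=value, ...) on one line, values as JSON. jog_arm: Moves the arm, as the interface text tells. Its arguments: {"type":"object","properties":{"plan":{"type":"array"}},"required":["plan"]}

```bash
mkdir -p pics; cat > h.py <<'E'
import numpy as np, cv2
from cell import env
def grab(n,save=None):
    f=env.grab_frame(n)
    if save: cv2.imwrite(f'pics/{save}.png',cv2.cvtColor(f['color'],cv2.COLOR_RGB2BGR))
    return f
def ray(f,uv):
    R=cv2.Rodrigues(np.array(f['rvec'],float))[0];t=np.array(f['tvec'],float).ravel()
    d=R.T@np.linalg.inv(f['intrinsics'])@np.array([uv[0],uv[1],1.]);return -R.T@t,d/np.linalg.norm(d)
def onz(f,uv,z):
    o,d=ray(f,uv);return o+d*(z-o[2])/d[2]
def tri(f1,a,f2,b):
    o1,d1=ray(f1,a);o2,d2=ray(f2,b)
    s=np.linalg.lstsq(np.c_[d1,-d2],o2-o1,rcond=None)[0];p,q=o1+s[0]*d1,o2+s[1]*d2
    return (p+q)/2,np.linalg.norm(p-q)
def proj(f,p):
    return cv2.projectPoints(np.array([p],float),np.array(f['rvec'],float),np.array(f['tvec'],float),np.array(f['intrinsics'],float),None)[0].ravel()
E
python3 - <<'E'
from h import *
np.set_printoptions(precision=4,suppress=True)
for n in('scene','top'):
    f=grab(n,n+'0'); print(n,ray(f,(280,210)))
print(env.get_state())
E
```

```text
scene (array([ 0.8358, -0.2961,  0.8036]), array([-0.4247,  0.3001, -0.8541]))
top (array([ 0.3403, -0.0646,  1.1322]), array([ 0.1905, -0.0106, -0.9816]))
{'t': 0.1, 'joint_positions': array([ 1.207 ,  0.1509,  1.438 ,  0.    ,  1.5538, -0.134 ]), 'qvel': array([-0.0013,  0.0005, -0.0021, -0.0002,  0.0003, -0.0005]), 'joint_efforts': array([  0.0038, -71.439 , -57.1786,  -0.0004,   0.0072,  -0.0001]), 'tool_pos': array([0.1309, 0.5597, 0.2557]), 'orientation': array([-3.1405, -0.0002,  2.9119]), 'force': array([ 0.6445, -0.5652,  0.3782]), 'moment': array([-0.0509, -0.0373, -0.0289]), 'gripper_force': 0.0, 'grip_width': 0.08567666168128998}
```

View pics/scene0.png

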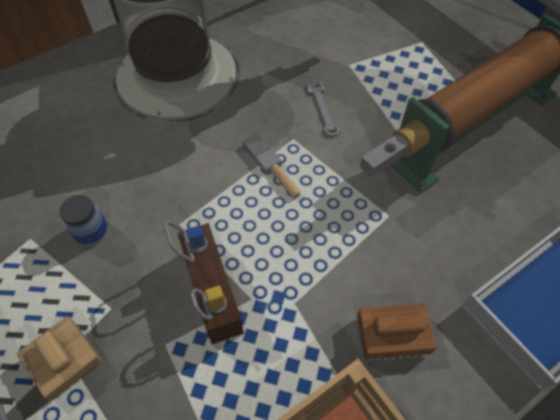

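View pics/top0.png

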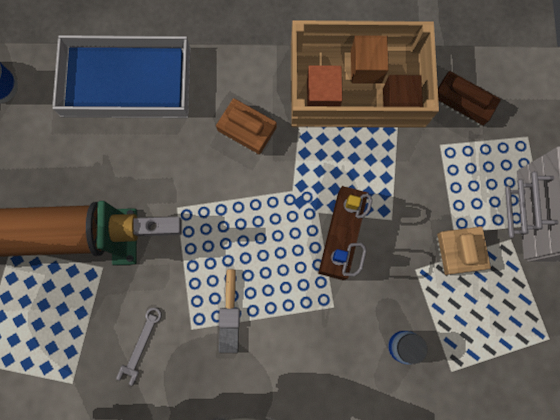

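The scene view has the blue grip at about (196,237), the yellow at (214,298) and the shaft hole at (391,147). In the top view they are at (340,257), (353,203) and (152,226), and the rings lean right. Next I'll measure with masks.

```bash
cat > m.py <<'E'
from h import *
np.set_printoptions(precision=4,suppress=True)
F={n:grab(n) for n in('scene','top')}
def cen(n,lo,hi,box):
    x0,y0,x1,y1=box;h=cv2.cvtColor(F[n]['color'],cv2.COLOR_RGB2HSV)[y0:y1,x0:x1]
    m=cv2.inRange(h,np.array(lo),np.array(hi));k,l,s,c=cv2.connectedComponentsWithStats(m)
    i=1+np.argmax(s[1:,4]);return c[i]+[x0,y0],s[i]+[x0,y0,0,0,0]
B=((105,120,50),(125,255,255));Y=((20,150,80),(35,255,255))
if __name__=='__main__':
    P={}
    for nm,c,bs,bt in(('blue',B,(175,215,215,255),(325,240,350,275)),('yel',Y,(195,280,235,315),(335,190,370,215))):
        a,sa=cen('scene',*c,bs);b,sb=cen('top',*c,bt);p,e=tri(F['scene'],a,F['top'],b)
        print(nm,a,sa,b,sb,p,e, onz(F['top'],b,.115)); P[nm]=p
    d=P['yel']-P['blue'];print('sep',np.linalg.norm(d),d)
    p,e=tri(F['scene'],(391,147),F['top'],(152,226));print('hole',p,e)
    for n,b in(('scene',(350,90,450,190)),('top',(110,185,210,265))):
        f=F[n]['color'];x0,y0,x1,y1=b;globals()[n]=cv2.resize(f[y0:y1,x0:x1],(400,400 if n=='scene' else 320),interpolation=cv2.INTER_CUBIC)
    r1=np.zeros((400,800,3),np.uint8);r1[:,:400]=scene;r1[:320,400:]=top
    cv2.imwrite('pics/crop1.png',r1[:,:,::-1])
    for uv in((391,147),):print('scene at z=.13',onz(F['scene'],uv,.13))
    print('top at z=.13',onz(F['top'],(152,226),.13))
E
python3 m.py
```

```text
blue [194.469  232.3034] [187 225  16  16 145] [339.9934 255.5563] [333 249  15  14 151] [ 0.4492 -0.1901  0.1151] 0.0007772681993992162 [ 0.449  -0.1905  0.115 ]
yel [214.1846 293.0872] [206 286  17  16 195] [352.8457 201.642 ] [346 195  15  14 162] [ 0.555  -0.2174  0.1143] 0.0010911304103792168 [ 0.5546 -0.2178  0.115 ]
sep 0.10927245073611547 [ 0.1058 -0.0273 -0.0008]
hole [0.5054 0.1695 0.1303] 0.006405450512630392
scene at z=.13 [0.5066 0.1729 0.13  ]
top at z=.13 [0.5035 0.1669 0.13  ]
```

View pics/crop1.png

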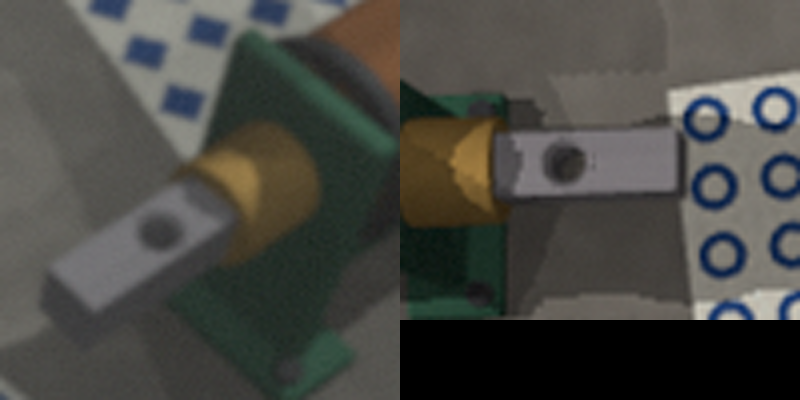

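The crops put the hole at about scene (389.4,147.6) and top (150.9,225.1). The shaft's end is at the right in the top view, so shaft x ≈ world -y. Next: pin crops and the shaft edges.

```bash
python3 - <<'E'
from m import *
r=np.zeros((560,800,3),np.uint8)
for n,b,x in(('scene',(160,210,230,280),0),('top',(320,185,370,285),400)):
    x0,y0,x1,y1=b;s=min(400/(x1-x0),560/(y1-y0));c=cv2.resize(F[n]['color'][y0:y1,x0:x1],None,fx=s,fy=s,interpolation=cv2.INTER_CUBIC);print(n,s)
    r[:c.shape[0],x:x+c.shape[1]]=c
cv2.imwrite('pics/crop2.png',np.clip(r[:,:,::-1]*1.5,0,255).astype(np.uint8))
T=F['top'];S=F['scene']
print('hole',tri(S,(389.4,147.6),T,(150.9,225.1)),onz(S,(389.4,147.6),.13),onz(T,(150.9,225.1),.13))
q=lambda u,v:onz(T,(110+(u-400)/4-.4,185+v/4-.4),.13)[:2]
a,b,c,d=q(515,131),q(678,127),q(515,197),q(678,192)
print('top corners',a,b,c,d)
for e in(b-a,d-c):print(np.degrees(np.arctan2(e[1],e[0])))
print('width',np.linalg.norm(a-c),'tip mid',(b+d)/2)
w=lambda u,v:onz(S,(350+u/4-.4,90+v/4-.4),.13)[:2]
a,b,c,d=w(48,270),w(95,312),w(180,180),w(232,217)
for e in(a-c,b-d):print('sc',np.degrees(np.arctan2(e[1],e[0])))
print('tip mid',(a+b)/2,np.linalg.norm(a-b))
E
```

```text
scene 5.714285714285714
top 5.6
hole (array([0.5056, 0.1695, 0.1296]), np.float64(0.0009328448949486933)) [0.506  0.1697 0.13  ] [0.5053 0.169  0.13  ]
top corners [0.5201 0.1934] [0.5222 0.1164] [0.4885 0.1919] [0.491  0.1154]
-88.4783302855761
-88.16564119143646
width 0.03166524275543309 tip mid [0.5066 0.1159]
sc -86.5264109553061
sc -86.73723516638498
tip mid [0.5085 0.1175] 0.02862748853819758
```

View pics/crop2.png

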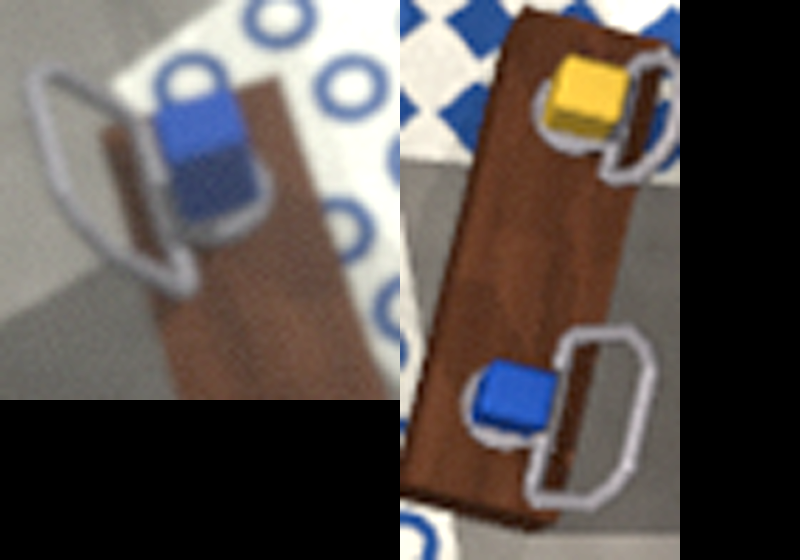

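The crops show the blue pin's ring on the -y side, tilted about 13° like the rack. The grip silhouettes are centred at scene (195.8,236.7) and top (340.1,255.9). Next I'll compute the grasp.

```bash
cat >> h.py <<'E'
from scipy.spatial.transform import Rotation as Ro
def goto(pos,yawdeg,roll=180):
    s=env.get_state();R0=Ro.from_euler('xyz',s['orientation']);R1=Ro.from_euler('xyz',[180,0,yawdeg],degrees=True)
    print('shift',np.round(R0.inv().apply(np.array(pos)-s['tool_pos']),4),'turn',np.round((R0.inv()*R1).as_rotvec(degrees=True),2),'t',s['t'])
E
python3 - <<'E'
from h import *
np.set_printoptions(precision=4,suppress=True)
S=grab('scene');T=grab('top')
a,b=(195.8,236.7),(340.1,255.9)
print(tri(S,a,T,b),onz(S,a,.101),onz(T,b,.101))
q=lambda u,v:onz(T,(320+(u-400)/5.6-.4,185+v/5.6-.4),.13)[:2]
for p,r in(((565,345),(530,500)),((655,365),(630,465)),((497,360),(558,372))):
    e=q(*r)-q(*p);print(np.degrees(np.arctan2(e[1],e[0])))
goto([.449,-.188,.19],76)
E
```

```text
(array([ 0.4501, -0.1911,  0.1026]), np.float64(0.0022902266784311023)) [ 0.4497 -0.1899  0.101 ] [ 0.4499 -0.1924  0.101 ]
166.0199166424581
164.4098693566823
-101.18994028476918
shift [-0.48   -0.6557  0.0664] turn [-0.01  0.01 90.84] t 0.4
```

jog_arm(plan=[[[-0.4817, -0.6584, 0.066, 0, 0, 90.8, -1], [-0.4817, -0.6584, 0.066, 0, 0, 90.8, -1], [-0.4817, -0.6584, 0.066, 0, 0, 90.8, -1], [-0.4817, -0.6584, 0.066, 0, 0, 90.8, -1], [-0.4817, -0.6584, 0.066, 0, 0, 90.8, -1], [-0.4817, -0.6584, 0.066, 0, 0, 90.8, -1], [-0.4817, -0.6584, 0.066, 0, 0, 90.8, -1], [-0.4817, -0.6584, 0.066, 0, 0, 90.8, -1], [-0.4817, -0.6584, 0.066, 0, 0, 90.8, -1], [-0.4817, -0.6584, 0.066, 0, 0, 90.8, -1], [-0.4817, -0.6584, 0.066, 0, 0, 90.8, -1], [-0.4817, -0.6584, 0.066, 0, 0, 90.8, -1], [-0.4817, -0.6584, 0.066, 0, 0, 90.8, -1], [-0.4817, -0.6584, 0.066, 0, 0, 90.8, -1], [-0.4817, -0.6584, 0.066, 0, 0, 90.8, -1], [-0.4817, -0.6584, 0.066, 0, 0, 90.8, -1], [-0.4817, -0.6584, 0.066, 0, 0, 90.8, -1], [-0.4817, -0.6584, 0.066, 0, 0, 90.8, -1], [-0.4817, -0.6584, 0.066, 0, 0, 90.8, -1], [-0.4817, -0.6584, 0.066, 0, 0, 90.8, -1]]])

```text
t: 2.07
tool_pos: [0.449, -0.1902, 0.1904]
orientation: [3.141, 0.0, 1.326]
force: [0.6, 1.2, -0.1]
grip_width: 0.0853
gripper_force: 0.0
```

jog_arm(plan=[[[0, 0, 0.015, 0, 0, 0, -1], [0, 0, 0.03, 0, 0, 0, -1], [0, 0, 0.045, 0, 0, 0, -1], [0, 0, 0.06, 0, 0, 0, -1], [0, 0, 0.07, 0, 0, 0, -1], [0, 0, 0.077, 0, 0, 0, -1], [0, 0, 0.077, 0, 0, 0, -1], [0, 0, 0.077, 0, 0, 0, -1], [0, 0, 0.077, 0, 0, 0, 1], [0, 0, 0.077, 0, 0, 0, 1], [0, 0, 0.077, 0, 0, 0, 1], [0, 0, 0.077, 0, 0, 0, 1], [0, 0, 0.077, 0, 0, 0, 1], [0, 0, 0.077, 0, 0, 0, 1], [0, 0, 0.077, 0, 0, 0, 1], [0, 0, 0.077, 0, 0, 0, 1], [0, 0, 0.077, 0, 0, 0, 1], [0, 0, 0.077, 0, 0, 0, 1], [0, 0, 0.077, 0, 0, 0, 1], [0, 0, 0.077, 0, 0, 0, 1]]])

```text
t: 3.73
tool_pos: [0.4489, -0.188, 0.1139]
orientation: [3.141, 0.0, 1.327]
force: [-1.4, -0.2, 5.7]
grip_width: 0.0191
gripper_force: 58.3
```

jog_arm(plan=[[[0, 0, -0.001, 0, 0, 0, 1], [0, 0, -0.003, 0, 0, 0, 1], [0, 0, -0.007, 0, 0, 0, 1], [0, 0, -0.013, 0, 0, 0, 1], [0, 0, -0.021, 0, 0, 0, 1], [0, 0, -0.031, 0, 0, 0, 1], [0, 0, -0.042, 0, 0, 0, 1], [0, 0, -0.054, 0, 0, 0, 1], [0, 0, -0.066, 0, 0, 0, 1], [0, 0, -0.078, 0, 0, 0, 1], [0, 0, -0.09, 0, 0, 0, 1], [0, 0, -0.102, 0, 0, 0, 1], [0, 0, -0.113, 0, 0, 0, 1], [0, 0, -0.123, 0, 0, 0, 1], [0, 0, -0.132, 0, 0, 0, 1], [0, 0, -0.139, 0, 0, 0, 1], [0, 0, -0.145, 0, 0, 0, 1], [0, 0, -0.149, 0, 0, 0, 1], [0, 0, -0.15, 0, 0, 0, 1], [0, 0, -0.15, 0, 0, 0, 1]]])

```text
t: 5.4
tool_pos: [0.4488, -0.1879, 0.2636]
orientation: [-3.142, 0.0, 1.327]
force: [0.4, 0.3, -2.7]
grip_width: 0.019
gripper_force: 58.3
```

```bash
python3 - <<'E'
from h import *
S=grab('scene','lift_s');T=grab('top','lift_t');s=env.get_state();print(s['tool_pos'],s['orientation'],s['grip_width'])
p=s['tool_pos']-[0,0,.012]
r=np.zeros((400,800,3),np.uint8)
for i,f in enumerate((S,T)):
    u,v=proj(f,p).astype(int);print(u,v)
    c=f['color'][max(v-50,0):v+50,max(u-50,0):u+50];r[:,400*i:400*i+400]=cv2.resize(c,(400,400),interpolation=cv2.INTER_CUBIC)
cv2.imwrite('pics/crop3.png',np.clip(r[:,:,::-1]*1.5,0,255).astype(np.uint8))
goto([.5056,.1693,.265],92)
E
```

```text
[ 0.44864724 -0.18781621  0.26311831] [-3.14084256e+00 -1.33003361e-04  1.32700235e+00] 0.01915926081029243
180 183
348 247
shift [ 0.3603 -0.0309 -0.0018] turn [-4.000e-02 -1.000e-02 -1.597e+01] t 5.5
```

View pics/crop3.png

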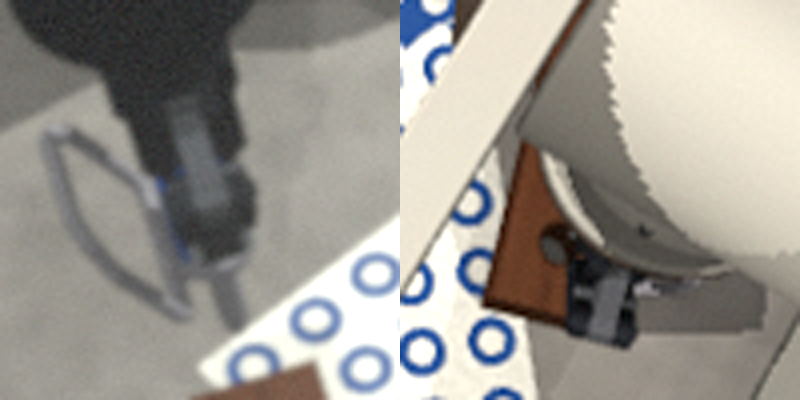

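The pin is held straight with its ring still raised. The scene crop shows the shank tip near (188,214). I'll carry it to above the hole.

jog_arm(plan=[[[0.003, -0.0003, 0, 0, 0, -0.1, 1], [0.01, -0.0009, 0, 0, 0, -0.4, 1], [0.021, -0.0018, 0, 0, 0, -0.9, 1], [0.036, -0.0031, 0, 0, 0, -1.6, 1], [0.055, -0.0047, 0, 0, 0, -2.4, 1], [0.078, -0.0067, 0, 0, 0, -3.5, 1], [0.1035, -0.0089, 0, 0, 0, -4.6, 1], [0.129, -0.011, 0, 0, 0, -5.7, 1], [0.1545, -0.0133, 0, 0, 0, -6.9, 1], [0.18, -0.0155, 0, 0, 0, -8.0, 1], [0.2055, -0.0176, 0, 0, 0, -9.1, 1], [0.231, -0.0198, 0, 0, 0, -10.3, 1], [0.2565, -0.022, 0, 0, 0, -11.4, 1], [0.282, -0.0242, 0, 0, 0, -12.5, 1], [0.305, -0.0262, 0, 0, 0, -13.6, 1], [0.324, -0.0278, 0, 0, 0, -14.4, 1], [0.339, -0.0291, 0, 0, 0, -15.1, 1], [0.35, -0.03, 0, 0, 0, -15.6, 1], [0.357, -0.0306, 0, 0, 0, -15.9, 1], [0.36, -0.0309, 0, 0, 0, -16, 1]]])

```text
t: 7.17
tool_pos: [0.5055, 0.17, 0.2634]
orientation: [-3.141, 0.0, 1.608]
force: [0.5, -0.7, -1.5]
grip_width: 0.0191
gripper_force: 58.4
```

```bash
python3 - <<'E'
from h import *
np.set_printoptions(precision=4,suppress=True)
s0=cv2.imread('pics/lift_s.png')
S=grab('scene','hov_s');T=grab('top','hov_t');s=env.get_state();print(s['t'],s['tool_pos'],s['orientation'],s['grip_width'])
print('tip at lift vs tcp',onz(S,(187.6,213.8),.1666)-[.4487,-.1879,.2632])
p=s['tool_pos']-[0,0,.05]
r=np.zeros((480,800,3),np.uint8)
for i,f in enumerate((S,T)):
    u,v=proj(f,p).astype(int);print(u,v,[proj(f,s['tool_pos']-[0,0,d]) for d in(.038,.096)])
    c=f['color'][max(v-30,0):v+30,max(u-25,0):u+25];r[:,400*i:400*i+400]=cv2.resize(c,(400,480),interpolation=cv2.INTER_CUBIC)
cv2.imwrite('pics/crop4.png',np.clip(r[:,:,::-1]*1.5,0,255).astype(np.uint8))
E
```

```text
7.2667 [0.5056 0.1691 0.2635] [-3.1414  0.0002  1.6066] 0.018944488226209956
tip at lift vs tcp [-0.0041 -0.0024 -0.0966]
398 114 [array([400.4561, 109.5636]), array([393.2044, 133.5462])]
139 217 [array([138.2575, 215.8827]), array([146.2169, 221.5942])]
```

View pics/crop4.png

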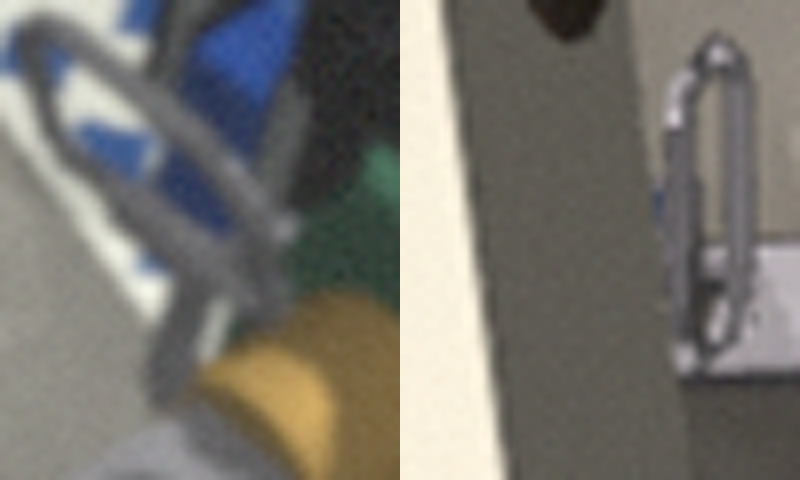

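```bash
python3 - <<'E'
from h import *
np.set_printoptions(precision=4,suppress=True)
S=grab('scene');s=env.get_state();t=s['tool_pos'];print(t)
for uv in((394.5,133.6),(393.2,133.5)):print(onz(S,uv,t[2]-.0966)-t)
im=cv2.imread('pics/lift_s.png');u,v=188,205
r=np.zeros((400,800,3),np.uint8)
r[:,:400]=cv2.resize(im[180:230,165:215],(400,400),interpolation=cv2.INTER_CUBIC)
im=cv2.imread('pics/hov_s.png');r[:,400:]=cv2.resize(im[100:150,370:420],(400,400),interpolation=cv2.INTER_CUBIC)
cv2.imwrite('pics/crop5.png',np.clip(r*1.7,0,255).astype(np.uint8))
l=np.array([.4487,-.1879,.2632]);print(proj(S,l-[0,0,.038]),proj(S,l-[0,0,.096]))
E
```

```text
[0.5056 0.1686 0.2635]
[ 0.001   0.0026 -0.0966]
[-0.0004  0.0009 -0.0966]
[183.9905 193.5808] [190.2954 214.7103]
```

View pics/crop5.png

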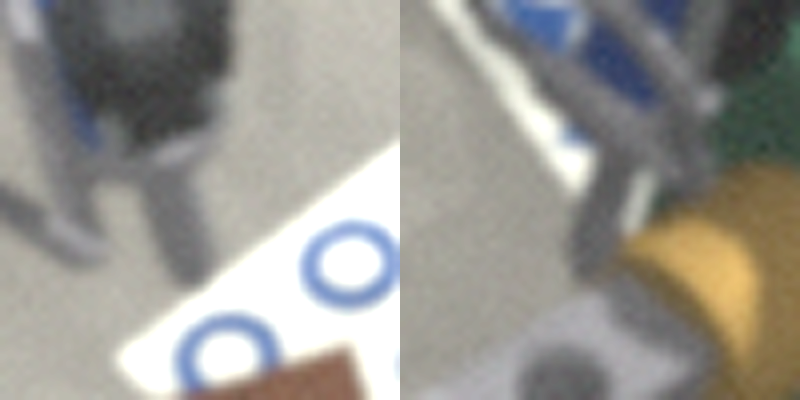

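The tip projects within about 1 px of the tool axis in both views: lift at (189,214), hover at (393.6,133.4). I'll descend into the hole.

jog_arm(plan=[[[0, 0, 0.002, 0, 0, 0, 1], [0, 0, 0.006, 0, 0, 0, 1], [0, 0, 0.012, 0, 0, 0, 1], [0, 0, 0.019, 0, 0, 0, 1], [0, 0, 0.025, 0, 0, 0, 1], [0, 0, 0.03, 0, 0, 0, 1], [0, 0, 0.034, 0, 0, 0, 1], [0, 0, 0.038, 0, 0, 0, 1], [0, 0, 0.042, 0, 0, 0, 1], [0, 0, 0.046, 0, 0, 0, 1], [0, 0, 0.05, 0, 0, 0, 1], [0, 0, 0.05, 0, 0, 0, 1]]])

```text
t: 8.32
tool_pos: [0.5054, 0.1689, 0.2127]
orientation: [-3.141, 0.0, 1.606]
force: [0.6, 0.1, -2.4]
grip_width: 0.0194
gripper_force: 58.4
```

Tip about 13 mm into the hole with no contact force. I'll continue.

jog_arm(plan=[[[0, 0, 0.004, 0, 0, 0, 1], [0, 0, 0.009, 0, 0, 0, 1], [0, 0, 0.014, 0, 0, 0, 1], [0, 0, 0.019, 0, 0, 0, 1], [0, 0, 0.024, 0, 0, 0, 1], [0, 0, 0.029, 0, 0, 0, 1], [0, 0, 0.033, 0, 0, 0, 1], [0, 0, 0.037, 0, 0, 0, 1], [0, 0, 0.04, 0, 0, 0, 1], [0, 0, 0.042, 0, 0, 0, 1], [0, 0, 0.043, 0, 0, 0, 1], [0, 0, 0.043, 0, 0, 0, 1]]])

```text
t: 9.32
tool_pos: [0.5057, 0.1689, 0.1704]
orientation: [-3.141, 0.0, 1.606]
force: [-0.1, -0.1, -1.3]
grip_width: 0.0192
gripper_force: 58.4
```

jog_arm(plan=[[[0, 0, 0.001, 0, 0, 0, 1], [0, 0, 0.002, 0, 0, 0, 1], [0, 0, 0.0025, 0, 0, 0, 1], [0, 0, 0.0025, 0, 0, 0, 1]]])

```text
t: 9.65
tool_pos: [0.5058, 0.169, 0.1689]
orientation: [3.141, -0.0, 1.606]
force: [-3.9, -0.7, 8.7]
grip_width: 0.0191
gripper_force: 59.6
```

jog_arm(plan=[[[0, 0, 0, 0, 0, 0, -0.3], [0, 0, 0, 0, 0, 0, -0.3], [0, 0, 0, 0, 0, 0, -0.3], [0, 0, 0, 0, 0, 0, -0.3], [0, 0, 0, 0, 0, 0, -0.3], [0, 0, -0.005, 0, 0, 0, -0.3], [0, 0, -0.015, 0, 0, 0, -0.3], [0, 0, -0.028, 0, 0, 0, -0.3], [0, 0, -0.041, 0, 0, 0, -0.3], [0, 0, -0.054, 0, 0, 0, -0.3], [0, 0, -0.063, 0, 0, 0, -0.3], [0, 0, -0.066, 0, 0, 0, -0.3], [0, 0, -0.066, 0, 0, 0, 1], [0, 0, -0.066, 0, 0, 0, 1], [0, 0, -0.066, 0, 0, 0, 1], [0, 0, -0.066, 0, 0, 0, 1], [0, 0, -0.066, 0, 0, 0, 1], [0, 0, -0.066, 0, 0, 0, 1]]])

```text
t: 11.15
tool_pos: [0.5056, 0.1689, 0.2337]
orientation: [-3.141, 0.0, 1.606]
force: [-0.3, 1.0, -0.5]
grip_width: 0.0002
gripper_force: 0.0
```

```bash
python3 - <<'E'
from h import *
np.set_printoptions(precision=4,suppress=True)
S=grab('scene');T=grab('top');s=env.get_state();print(s['t'],s['tool_pos'],s['grip_width'])
r=np.zeros((480,800,3),np.uint8)
for i,(f,(u,v)) in enumerate(((S,(385,130)),(T,(160,225)))):
    r[:,400*i:400*i+400]=cv2.resize(f['color'][v-48:v+48,u-40:u+40],(400,480),interpolation=cv2.INTER_CUBIC)
h=np.array([.5056,.1693,.13]);ex=np.array([.035,-1,0])
for x,z in((38.5,62),(16,6),(52,0),(12,46)):
    p=h+ex*x/1e3+[0,0,z/1e3];print(x,z,'crop', (proj(S,p)-[345,82])*5,(proj(T,p)-[120,177])*5+[400,0])
cv2.imwrite('pics/crop6.png',np.clip(r[:,:,::-1]*1.5,0,255).astype(np.uint8))
E
```

```text
11.25 [0.5056 0.1689 0.2339] 0.00024256389776991017
38.5 62 crop [169.9959 263.4605] [623.0109 207.6405]
16 6 crop [189.881  338.8019] [592.9391 235.602 ]
52 0 crop [109.6469 399.8536] [691.8124 235.039 ]
12 46 crop [220.421  257.6214] [558.2844 217.7897]
```

View pics/crop6.png

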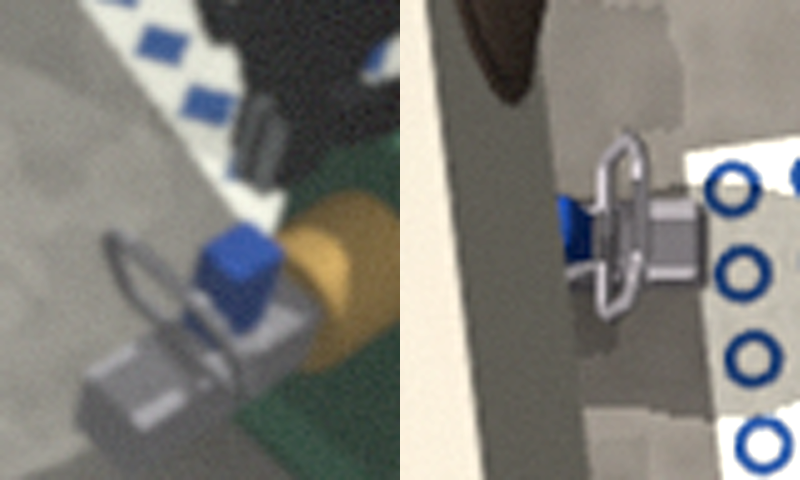

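The pin is fully home with its ring still standing towards the free end: the bar is near scene crop (140,270) and top crop (638,220). I'll push the bar out with the closed fingertips.

jog_arm(plan=[[[0, 0, 0.01, 0, 0, 0, 1], [0, 0, 0.02, 0, 0, 0, 1], [0, 0, 0.027, 0, 0, 0, 1], [-0.006, 0, 0.027, 0, 0, 0, 1], [-0.012, 0, 0.027, 0, 0, 0, 1], [-0.017, 0, 0.027, 0, 0, 0, 1], [-0.022, 0, 0.027, 0, 0, 0, 1], [-0.026, 0, 0.028, 0, 0, 0, 1], [-0.03, 0, 0.029, 0, 0, 0, 1], [-0.034, 0, 0.031, 0, 0, 0, 1], [-0.038, 0, 0.032, 0, 0, 0, 1], [-0.042, 0, 0.034, 0, 0, 0, 1], [-0.046, 0, 0.037, 0, 0, 0, 1], [-0.05, 0, 0.04, 0, 0, 0, 1], [-0.054, 0, 0.043, 0, 0, 0, 1], [-0.058, 0, 0.045, 0, 0, 0, 1], [-0.058, 0, 0.045, 0, 0, 0, 1]]])

```text
t: 12.67
tool_pos: [0.5076, 0.1103, 0.1885]
orientation: [-3.141, 0.0, 1.606]
force: [-0.6, 0.4, 0.2]
grip_width: 0.0
gripper_force: 0.0
```

```bash
python3 - <<'E'
from h import *
np.set_printoptions(precision=4,suppress=True)
S=grab('scene');T=grab('top');s=env.get_state();print(s['t'],s['tool_pos'],s['force'])
r=np.zeros((480,800,3),np.uint8)
for i,(f,(u,v)) in enumerate(((S,(385,150)),(T,(170,225)))):
    r[:,400*i:400*i+400]=cv2.resize(f['color'][v-48:v+48,u-40:u+40],(400,480),interpolation=cv2.INTER_CUBIC)
cv2.imwrite('pics/crop7.png',np.clip(r[:,:,::-1]*1.5,0,255).astype(np.uint8))
E
```

```text
12.7667 [0.5077 0.1108 0.189 ] [0.1278 0.8245 1.5252]
```

View pics/crop7.png

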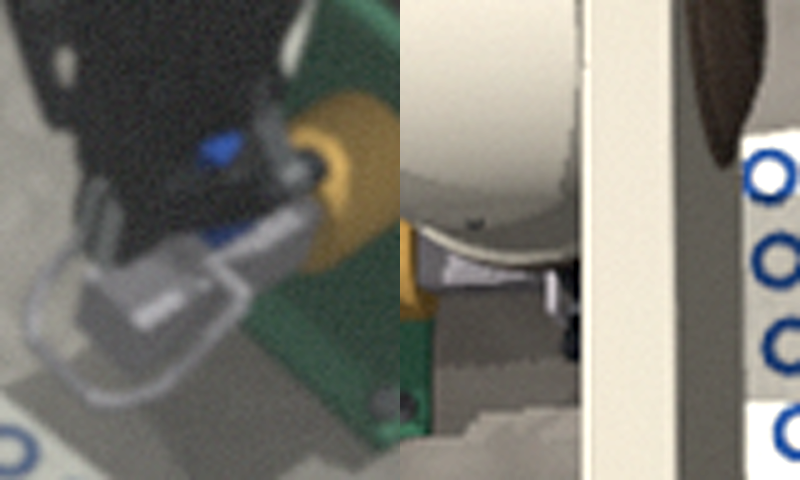

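The ring now looks about level around the shaft end, with its bar at scene crop ~(65,370), partly hidden by the gripper. I'll lift clear and look again.

jog_arm(plan=[[[0, 0, -0.004, 0, 0, 0, 1], [0, 0, -0.01, 0, 0, 0, 1], [0, 0, -0.018, 0, 0, 0, 1], [0, 0, -0.03, 0, 0, 0, 1], [0, 0, -0.045, 0, 0, 0, 1], [0, 0, -0.06, 0, 0, 0, 1], [0, 0, -0.075, 0, 0, 0, 1], [0, 0, -0.09, 0, 0, 0, 1], [0, 0, -0.1, 0, 0, 0, 1], [0, 0, -0.1, 0, 0, 0, 1], [0, 0, -0.1, 0, 0, 0, 1], [0, 0, -0.1, 0, 0, 0, 1]]])

```text
t: 13.77
tool_pos: [0.5075, 0.111, 0.2884]
orientation: [-3.141, 0.0, 1.606]
force: [-0.7, 0.8, -0.0]
grip_width: 0.0001
gripper_force: 0.0
```

```bash
python3 - <<'E'
from h import *
np.set_printoptions(precision=4,suppress=True)
S=grab('scene');T=grab('top');s=env.get_state();print(s['t'],s['tool_pos'],s['force'])
r=np.zeros((480,800,3),np.uint8)
for i,(f,(u,v)) in enumerate(((S,(385,150)),(T,(165,225)))):
    r[:,400*i:400*i+400]=cv2.resize(f['color'][v-48:v+48,u-40:u+40],(400,480),interpolation=cv2.INTER_CUBIC)
h=np.array([.5056,.1693,.13]);ex=np.array([.035,-1,0])
for a in(0,-45,-70,-90,-110):
    x,z=16+60*np.cos(np.radians(a)),6+60*np.sin(np.radians(a))
    p=h+ex*x/1e3+[0,0,z/1e3];print(a,'crop', (proj(S,p)-[345,102])*5,(proj(T,p)-[125,177])*5+[400,0])
cv2.imwrite('pics/crop8.png',np.clip(r[:,:,::-1]*1.5,0,255).astype(np.uint8))
E
```

```text
13.8667 [0.5075 0.1109 0.2882] [0.3493 1.0394 0.4421]
0 crop [ 59.4266 323.5746] [727.945  230.2988]
-45 crop [ 80.4972 370.818 ] [699.6292 249.7693]
-70 crop [120.263  363.2992] [650.049  257.2033]
-90 crop [160.3617 341.4211] [599.9752 260.3506]
-110 crop [203.2196 308.233 ] [546.1857 260.6708]
```

View pics/crop8.png

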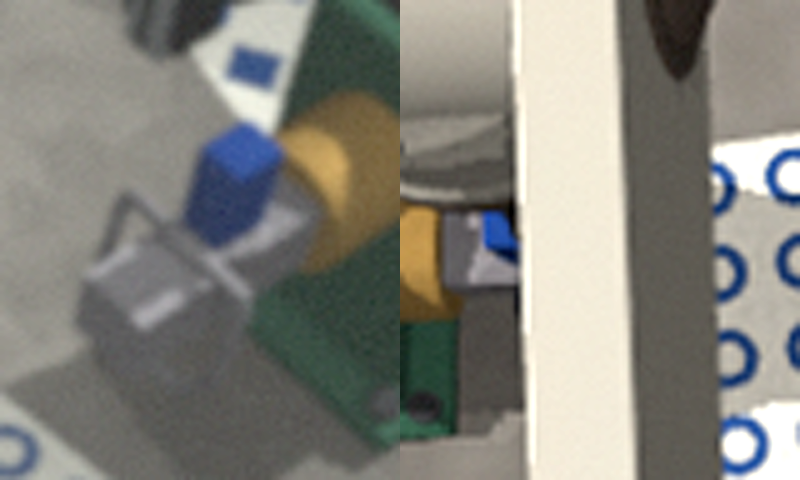

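The pin stands upright and home. The ring hangs around the shaft, with its hinge at crop (130,195)–(245,290) and its bar under the shaft near (180,385). I'll let it settle, then hand in.

jog_arm(plan=[[[0, 0, -0.02, 0, 0, 0, 1], [0, 0, -0.03, 0, 0, 0, 1], [0, 0, -0.03, 0, 0, 0, 1], [0, 0, -0.03, 0, 0, 0, 1], [0, 0, -0.03, 0, 0, 0, 1], [0, 0, -0.03, 0, 0, 0, 1], [0, 0, -0.03, 0, 0, 0, 1], [0, 0, -0.03, 0, 0, 0, 1], [0, 0, -0.03, 0, 0, 0, 1], [0, 0, -0.03, 0, 0, 0, 1], [0, 0, -0.03, 0, 0, 0, 1], [0, 0, -0.03, 0, 0, 0, 1]]])

```text
t: 14.87
tool_pos: [0.5077, 0.111, 0.3191]
orientation: [-3.142, 0.0, 1.606]
force: [0.4, 0.5, 0.2]
grip_width: -0.0
gripper_force: 0.0
```

```bash
python3 -c "
from cell import env
print(env.job_done())"
```

```text
the job is handed in; nothing more can be done
None
```

I handed the job in at about 15 s: the last picture shows the blue linchpin home and upright in the shaft hole with its ring hanging under the shaft, and I kept clear of the yellow spare; no verdict came back.

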